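# Pack the gap under the hold-down and hold it shut

### The job

The racing plate under the steel saddle has to be clamped, but the sprung hold-down lever reaches its stop before its nose touches the saddle. Stack loose packing plates flat and centred on the saddle, just as many as it takes for the nose to bite on the stack before the lever is on its stop, leave the plates not needed on the bench or mat, and do not disturb the tin, mallet, hoof tester and spare racing plate. Press the lever down on the stack and finish while still holding it firmly down: do not let go.

Things in the scene. Friction and masses are not known exactly. Their poses are not given: they have to be found in the camera images.
- clamp: Grey bench hold-down, fixed to the bench; turned by up to 0.3 rad. Origin on the bench surface straight below the middle of the saddle; +x runs from the saddle to the lever's hinge (away from the robot), z up. Base plate 290 x 150 x 12 mm; the two hinge cheeks stand at x = +150 to +195 mm and reach 134 mm high.
- seat: Fixed seat under the lever: a dark bed block, a U-shaped aluminium racing plate lying on it, and across the racing plate a flat steel saddle, 64 (x) x 96 (y) mm on top. Origin: middle of the saddle's top face; axes parallel to the clamp's. Its height differs from one start to the next (58 to 80 mm above the bench).
- lever (a joint): Hinge of the flat steel hold-down lever (rad): 0 = standing open, 75 degrees above level, held there by its spring; grows as the lever is pressed down; 1.309 = level and on its built-in stop. If let go it springs open again; holding it level takes 3 to 4 N at the press pad. Packing stops it short of 1.309, by about 0.006 rad for each mm by which the stack is taller than the gap.
- nose (a point): Rounded steel nose (bar 20 mm thick, 34 mm long, along clamp y) under the lever, 170 mm from the hinge, above the middle of the saddle when the lever is level; the point is the middle of its lowest line when level. With the lever on its stop the nose's lowest line is 85 mm above the bench, always above the bare saddle (gap 5 to 27 mm).
- hinge (a point): Point on the lever's hinge axis (parallel to clamp y), in the middle of the lever, 170 mm along clamp +x from the saddle's middle and 115 mm above the bench.
- press_point (a point): Middle of the outer (upper when level) face of the lever's 42 x 44 mm press pad, 214 mm from the hinge axis; moves with the lever. Lever: 12 mm thick, 24 mm wide, tip 235 mm from the hinge. Open, its tip is 109 mm along clamp +x from the saddle's middle, 343 mm above the bench. It closes by pushing its face turned away from the saddle, over towards the saddle and down.
- mat: Thin black rubber mat, 220 x 220 x 3 mm, fixed on the bench, origin under its centre. The packing plates start on it.
- plate1: Loose flat steel packing plate, 50 (x) x 40 (y) x 10 (z) mm, 0.12 to 0.18 kg, starts lying flat on the mat; origin at the centre of its underside. All four are alike.
- plate2: Loose flat steel packing plate, 50 (x) x 40 (y) x 10 (z) mm, 0.12 to 0.18 kg, starts lying flat on the mat; origin at the centre of its underside. All four are alike.
- plate3: Loose flat steel packing plate, 50 (x) x 40 (y) x 10 (z) mm, 0.12 to 0.18 kg, starts lying flat on the mat; origin at the centre of its underside. All four are alike.
- plate4: Loose flat steel packing plate, 50 (x) x 40 (y) x 10 (z) mm, 0.12 to 0.18 kg, starts lying flat on the mat; origin at the centre of its underside. All four are alike.
- nail_tin: Bystander: round red enamel nail tin, 76 mm across, 68 mm high, origin under its centre.
- mallet: Bystander: pine mallet lying flat, 300 mm long, 56 mm high, head at its +x end, origin 130 mm from the head's middle.
- hoof_tester: Bystander: chrome hoof tester (large pincers) lying flat, 300 mm long, 16 mm high, origin on the bench 5 mm from the rivet.
- racing_plate: Bystander: loose U-shaped aluminium racing plate, about 125 x 112 x 8 mm, origin under its middle.

How it is judged:
By the outcome, as a careful person would: the job done as asked, in the order asked, and still so for the second after the job is handed in, while the arm keeps its last pose, push and grip.
It also fails if it takes over 72 s, if anything falls off the work surface, if the arm or the gripper's body presses on something with over 40 N, if the wrist force passes 120 N, or if a joint passes its speed limit or range.

### The arm

A 7-joint arm with a two-finger parallel gripper is mounted at the origin on the work surface. World frame = base frame: x ahead of the robot, y to its left, z up, the work surface at z = 0. Lengths are in m, angles in rad, forces in N, time in s.
With the tool pointing down it reaches from about 0.425 to 0.875 m from the base axis. Payload 4.7 kg.
Tool frame: the origin (TCP) lies between the finger pads; the fingertips stand 8 mm ahead of it and the grasp point (between the pads) lies 11 mm behind it; z points along the fingers, y is the direction in which the jaws open and shut (so a half turn about z gives the same grasp; the last joint's range is limited). The gripper opens to 87 mm and grips with 3 to 60 N. Pads are 19 mm wide; open, the fingers measure 117 mm over their backs; the gripper's body (75 mm by 190 mm) begins 51 mm behind the grasp point.
Start: joints at [1.267, 0.321, -0.07, 1.45, 0.023, 1.371, -0.057], TCP at [0.203, -0.617, 0.231] pointing down, gripper open.
Joint ranges: [-2.86, 2.86], [-0.3, 2.09], [-1.38, 1.24], [0.06, 2.45], [-1.56, 4.7], [0.09, 2.05], [-2.69, 2.69]. Speed limits (rad/s): [2.57, 2.57, 3.14, 3.14, 3.14, 3.14, 3.14].

### API

Orientations are given as a rotation vector (axis times angle).
In Python, from bench import ctrl, optics, ticket gives the robot as it stands.
- The arm moves only by the tool play_rows, never from a script. Its argument "motion" is a list of rows, each a list of 5 numbers: the closure, from 0 (fully open) to 1 (shut), then the shift along the tool's x, y, z in cm, then the turn about the tool's z in rad. In form: [[jaw, tx, ty, tz, spin], ...]. A call has 1 to 20 rows; each row shifts and turns the commanded pose from where the row before left it, along the tool's axes as they then stand; what a row does not reach is not made up. A row lasts 1/8 s, in which the tool goes at most 62.5 mm and 10.7 degrees, less where a joint would pass 70% of its speed; a pose out of reach is approached as far as the arm can. A call is refused whole if a number of a shift passes 6.25 or a number of a turn 0.188, either way. A call with a gripper value outside its range is refused whole. The fingers move at their own pace and stop on an object; "force" is the grip in N (left out, the last holds). Time passes only in rows, so rows that do not move let the fingers close. It gives the time, the measured TCP pose, the force and the opening at its end, in the units of the state.
- ctrl.get_state(): the state, without advancing time (a new reading comes with each control period).
- optics.get_image(name): name is "side" or "top" or "wrist"; returns the picture (420x560x3 uint8, red, green, blue); there is no depth.
- optics.calibration(name): a dict with "K" (3x3 intrinsics, pixels), "pose" (4x4, takes a point from camera to world coordinates); the wrist camera has in their place "hand_eye" (4x4, takes a point from camera to tool coordinates, whose origin is the TCP and whose axes are the flange's). Camera axes: x right, y down, z forward; pixel columns grow to the right and rows downward; lengths in m; the calibration is good to about 2 mm. The wrist camera is an equidistant fisheye: a pixel r from the principal point sees the ray r / f radians off the axis. A picture is of the moment at which its call begins: read the wrist's pose just before it. calibration takes no time and is no camera call.
- ticket.close_job(): hands the job in, once; it reports no verdict.
The state is a dict: "time": time; "joint_positions": joint angles; "qd": joint speeds; "joint_torque": joint torques, N m; "position": TCP position; "tool_rot": TCP orientation; "ft_force": force on the tool from outside, world axes, zero at the start; "torque": the same for the moment, N m; "grip_width": opening from 0.0 (shut) to 1.0 (fully open).
Only numpy, scipy, OpenCV 4.12 (cv2) and the standard library are available. Lean on these libraries where they do the work, as an engineer would, in place of code of your own. Each camera call takes 0.05 s, during which the arm holds its last target.

## Working session

There is one attempt and no reset: what is moved stays moved. The work goes in short steps, Python scripts to look and compute and a tool call to move; the robot and the scene stay as the last step left them, time stands still between calls to the robot, and variables do not carry over. Pictures are saved under pics/ and viewed, and the job is handed in when it is done.

Besides the shell and the picture viewer there is one more tool, called by a JSON object that holds its "op" and its "data". play_rows: Moves the arm, as the interface text tells. Its arguments: {"type":"object","properties":{"motion":{"type":"array"},"force":{"type":"number"}},"required":["motion"]}

```bash
ls; mkdir -p pics; python3 - <<'E'
from bench import ctrl, optics, ticket
import cv2, numpy as np
np.set_printoptions(precision=4,suppress=True)
s=ctrl.get_state(); print(s)
for n in ["side","top","wrist"]:
    im=optics.get_image(n); cv2.imwrite(f"pics/{n}0.png",im[:,:,::-1])
    print(n,optics.calibration(n))
E
```

```text
pics
{'time': 0.0, 'joint_positions': array([ 1.2671,  0.3218, -0.0701,  1.4517,  0.0226,  1.3708, -0.0569]), 'qd': array([-0.0004, -0.0004,  0.0001,  0.0013,  0.0002,  0.0005, -0.0017]), 'joint_torque': array([ -0.0005, -49.1295,  -0.4046, -31.253 ,  -0.0641,   0.0437,
         0.0002]), 'position': array([ 0.2029, -0.6169,  0.2294]), 'tool_rot': array([-3.1001, -0.4968,  0.0006]), 'ft_force': array([-0.7141,  0.5014, -0.1085]), 'torque': array([ 0.0111, -0.0427, -0.0243]), 'grip_width': 0.9981201999701648}
side {'K': array([[380.7396,   0.    , 273.2666],
       [  0.    , 380.7396, 204.4989],
       [  0.    ,   0.    ,   1.    ]]), 'pose': array([[-0.7245, -0.4486,  0.5232,  0.0868],
       [-0.6892,  0.4744, -0.5476,  0.4701],
       [-0.0025, -0.7574, -0.6529,  0.8437],
       [ 0.    ,  0.    ,  0.    ,  1.    ]])}
top {'K': array([[479.308 ,   0.    , 280.9711],
       [  0.    , 479.308 , 217.8575],
       [  0.    ,   0.    ,   1.    ]]), 'pose': array([[ 0.0005, -0.9894,  0.1454,  0.4063],
       [-1.    , -0.0018, -0.0089, -0.0527],
       [ 0.009 , -0.1453, -0.9893,  1.3366],
       [ 0.    ,  0.    ,  0.    ,  1.    ]])}
wrist {'K': array([[325.1923,   0.    , 273.4411],
       [  0.    , 325.1923, 207.7824],
       [  0.    ,   0.    ,   1.    ]]), 'hand_eye': array([[-0.0011, -0.9696, -0.2446,  0.0669],
       [ 1.    , -0.0008, -0.0011,  0.001 ],
       [ 0.0009, -0.2446,  0.9696, -0.1539],
       [ 0.    ,  0.    ,  0.    ,  1.    ]])}
```

View pics/side0.png

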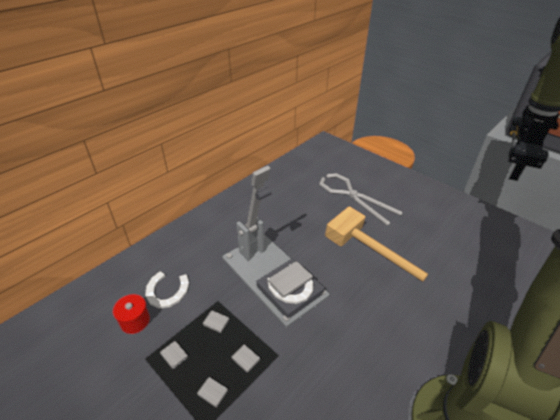

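View pics/top0.png

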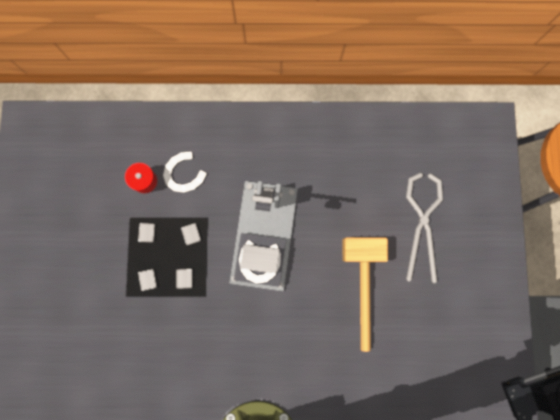

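View pics/wrist0.png

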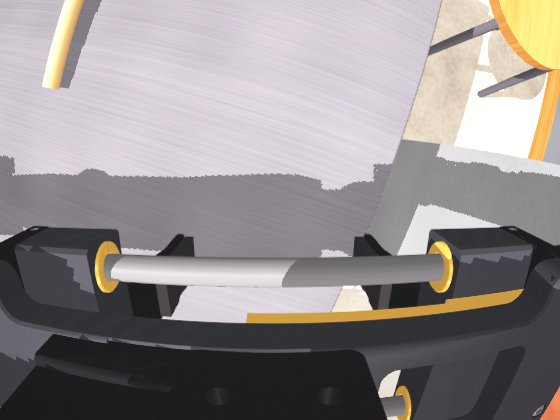

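The side view shows the saddle at about (290,280) and the four plates at (216,321), (174,355), (246,358) and (212,392). In the top view the saddle is at about (260,259) and the plates at (147,233), (190,234), (147,280) and (184,279). Next I measure them.

```bash
cat > h.py <<'E'
import numpy as np, cv2
from scipy.spatial.transform import Rotation as R
np.set_printoptions(precision=4,suppress=True)
def ray(cal,u,v,state=None):
    K=cal["K"]
    if "pose" in cal:
        d=np.linalg.solve(K,np.array([u,v,1.])); T=cal["pose"]
    else:
        x=(u-K[0,2])/K[0,0]; y=(v-K[1,2])/K[1,1]; r=np.hypot(x,y)
        d=np.array([np.sin(r)*x/r,np.sin(r)*y/r,np.cos(r)])
        W=np.eye(4); W[:3,:3]=R.from_rotvec(state["tool_rot"]).as_matrix(); W[:3,3]=state["position"]
        T=W@cal["hand_eye"]
    d=T[:3,:3]@d; return T[:3,3],d/np.linalg.norm(d)
def onz(cal,u,v,z,state=None):
    o,d=ray(cal,u,v,state); return o+d*(z-o[2])/d[2]
def proj(cal,p,state=None):
    p=np.asarray(p,float)
    if "pose" in cal:
        c=np.linalg.inv(cal["pose"])@np.r_[p,1]; q=cal["K"]@c[:3]; return q[:2]/q[2]
    W=np.eye(4); W[:3,:3]=R.from_rotvec(state["tool_rot"]).as_matrix(); W[:3,3]=state["position"]
    c=(np.linalg.inv(W@cal["hand_eye"])@np.r_[p,1])[:3]
    th=np.arctan2(np.hypot(c[0],c[1]),c[2]); a=np.hypot(c[0],c[1]); K=cal["K"]
    return np.array([K[0,2]+K[0,0]*th*c[0]/a,K[1,2]+K[1,1]*th*c[1]/a])
def two(r1,r2):
    (o1,d1),(o2,d2)=r1,r2
    A=np.stack([d1,-d2],1); t=np.linalg.lstsq(A,o2-o1,rcond=None)[0]
    a=o1+t[0]*d1;b=o2+t[1]*d2; return (a+b)/2,np.linalg.norm(a-b)
def save(name,im,crop=None,k=1):
    if crop: u0,v0,u1,v1=crop; im=im[v0:v1,u0:u1]
    im=cv2.resize(im,None,fx=k,fy=k,interpolation=cv2.INTER_CUBIC); cv2.imwrite("pics/"+name,im[:,:,::-1])
E
python3 - <<'E'
from h import *
import cv2
from bench import optics
t=cv2.imread("pics/top0.png")[:,:,::-1]; s=cv2.imread("pics/side0.png")[:,:,::-1]
save("top0c.png",t,(110,165,310,305),4); save("side0c.png",s,(130,150,340,420),2)
ct=optics.calibration("top"); cs=optics.calibration("side")
g=t.min(axis=2)
m=((g>110)).astype(np.uint8); m[:222]=0;m[294:]=0;m[:,:130]=0;m[:,206:]=0
for c in cv2.findContours(m,cv2.RETR_EXTERNAL,cv2.CHAIN_APPROX_NONE)[0]:
    if cv2.contourArea(c)<40: continue
    r=cv2.minAreaRect(c); b=np.array([onz(ct,u,v,0.013) for u,v in cv2.boxPoints(r)])
    M=cv2.moments(c); ctr=onz(ct,M['m10']/M['m00'],M['m01']/M['m00'],0.013)
    e=b[1]-b[0];f=b[2]-b[1]
    print("top",r[0],ctr[:2],np.linalg.norm(e),np.linalg.norm(f),np.arctan2(e[1],e[0]),np.arctan2(f[1],f[0]))
E
```

```text
top (183.5, 278.5) [0.4335 0.2021] 0.04107408043275556 0.051597168434491664 -1.5699688667470275 -3.1138894927061256
top (146.73077392578125, 279.65386962890625) [0.4297 0.3025] 0.04254323285528397 0.05257967204557288 -1.371549145524804 -2.9061812512989422
top (190.25, 233.75001525878906) [0.5557 0.1871] 0.04182596735215865 0.05246819534717785 -1.2415057476542577 -2.7990488723157294
top (145.8551788330078, 232.23794555664062) [0.56   0.3104] 0.052226527508684964 0.04228305875265426 -0.038927522569239835 -1.6529289400282248
```

View pics/top0c.png

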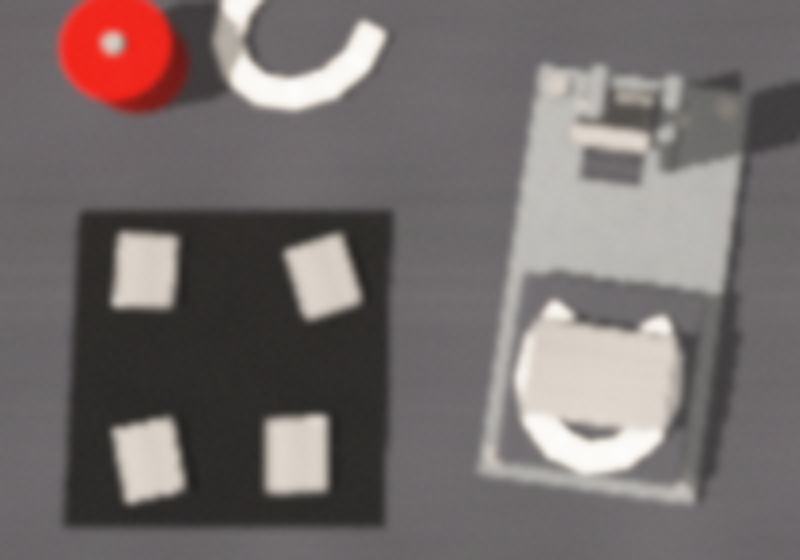

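View pics/side0c.png

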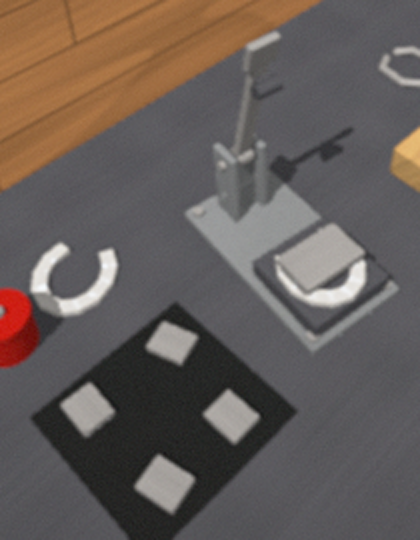

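```bash
python3 - <<'E'
from h import *
t=cv2.imread("pics/top0.png")[:,:,::-1]; s=cv2.imread("pics/side0.png")[:,:,::-1]
save("top0s.png",t,(225,230,305,300),8); save("side0s.png",s,(250,245,330,325),8)
E
```

```text
(no output)
```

View pics/top0s.png

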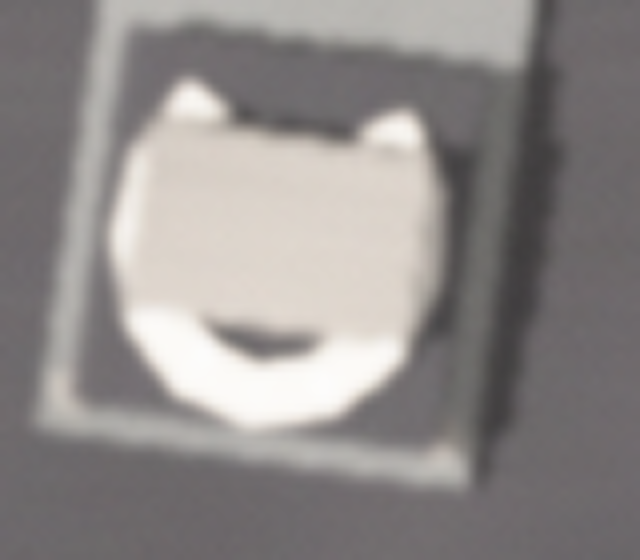

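View pics/side0s.png

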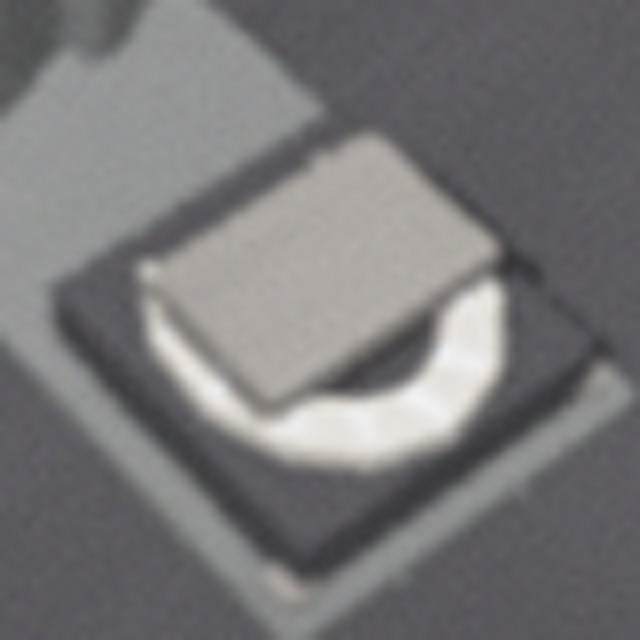

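```bash
python3 - <<'E'
from h import *
from bench import optics
ct=optics.calibration("top"); cs=optics.calibration("side")
f=lambda P,o:[((x+.5)/8-.5+o[0],(y+.5)/8-.5+o[1]) for x,y in P]
# order: far-left(+x,+y), far-right(+x,-y), near-right, near-left
T=f([(154,122),(425,148),(408,342),(130,306)],(225,230))
S=f([(150,270),(370,132),(502,250),(268,404)],(250,245))
P=[]
for a,b in zip(T,S):
    p,e=two(ray(ct,*a),ray(cs,*b)); P.append(p); print(p,e)
P=np.array(P); print("mean",P.mean(0))
print([np.linalg.norm(P[i]-P[(i+1)%4]) for i in range(4)])
for z in (.06,.065,.07,.075,.08):
    for n,c,Q in (("t",ct,T),("s",cs,S)):
        q=np.array([onz(c,*a,z) for a in Q]); m=q.mean(0)
        w=(np.linalg.norm(q[0]-q[1])+np.linalg.norm(q[2]-q[3]))/2; l=(np.linalg.norm(q[1]-q[2])+np.linalg.norm(q[0]-q[3]))/2
        ax=q[0]+q[1]-q[2]-q[3]; ay=q[0]+q[3]-q[1]-q[2]
        print(z,n,m[:2],w,l,np.arctan2(ax[1],ax[0]),np.arctan2(-ay[0],ay[1]))
# base plate near corners at z=.012 and far
for nm,a in (("near-left",(38,425)),("near-right",(470,490))):
    print(nm,onz(ct,*f([a],(225,230))[0],.012))
g=lambda x,y:((x+.5)/4-.5+110,(y+.5)/4-.5+165)
print("far-left",onz(ct,*g(538,68),.012),"nl",onz(ct,*g(480,472),.012))
for z in(.0,):
  pass
E
```

```text
[0.5208 0.0348 0.0647] 0.0004123443390263577
[ 0.5103 -0.0566  0.0635] 0.004479810994696151
[ 0.4471 -0.0505  0.061 ] 0.002462112458417945
[0.4609 0.043  0.0585] 0.0021627916928319496
mean [ 0.4848 -0.0073  0.0619]
[np.float64(0.09205072713215978), np.float64(0.0635677689187402), np.float64(0.09454498601179197), np.float64(0.060767215492188525)]
0.06 t [ 0.4854 -0.007 ] 0.09182188318147291 0.06303420281284897 -0.10139080116204827 -0.11109152764784394
0.06 s [ 0.4853 -0.0088] 0.09537982631096908 0.06397583576155752 -0.16008429840407434 -0.14655625816964712
0.065 t [ 0.4851 -0.0072] 0.09146225086015838 0.06278732117750949 -0.10139080116204828 -0.11109152764784463
0.065 s [ 0.4828 -0.0058] 0.09477129293326966 0.06356766316434408 -0.160084298404074 -0.14655625816964607
0.07 t [ 0.4848 -0.0073] 0.09110261853884381 0.06254043954216995 -0.10139080116204821 -0.11109152764784473
0.07 s [ 0.4803 -0.0027] 0.09416275955557031 0.06315949056713047 -0.16008429840407426 -0.14655625816964665
0.075 t [ 0.4845 -0.0075] 0.09074298621752927 0.06229355790683041 -0.10139080116204838 -0.11109152764784425
0.075 s [0.4777 0.0004] 0.09355422617787088 0.06275131796991693 -0.1600842984040743 -0.1465562581696465
0.08 t [ 0.4842 -0.0077] 0.0903833538962147 0.06204667627149089 -0.10139080116204832 -0.11109152764784434
0.08 s [0.4752 0.0034] 0.09294569280017143 0.06234314537270341 -0.16008429840407457 -0.14655625816964665
near-left [0.4214 0.0768 0.012 ]
near-right [ 0.3995 -0.071   0.012 ]
far-left [0.7041 0.0395 0.012 ] nl [0.4216 0.0759 0.012 ]
```

Saddle centre is about (0.485, -0.007), yaw about -0.13 and height about 0.062 (gap about 23 mm, so likely 3 plates). I'll confirm the height by contact when the first plate lands. Next is a helper that converts waypoints to rows.

```bash
cat > plan.py <<'E'
from h import *
import json
def phi_of(s):
    M=R.from_rotvec(s["tool_rot"]).as_matrix(); return np.arctan2(M[1,0],M[0,0])
def rows(s,wps,jaw,p0=None,f0=None):
    """wps: (x,y,z,phi,n). prints rows"""
    p=np.array(s["position"]) if p0 is None else np.array(p0,float); f=phi_of(s) if f0 is None else f0
    out=[]
    for x,y,z,ph,n in wps:
        D=(np.array([x,y,z])-p)/n; df=(ph-f+np.pi)%(2*np.pi)-np.pi if abs(ph-f)>np.pi+.5 else ph-f
        df/=n
        for i in range(n):
            tx=D[0]*np.cos(f)+D[1]*np.sin(f); ty=D[0]*np.sin(f)-D[1]*np.cos(f)
            r=[jaw]+[round(v*100,2) for v in (tx,ty,-D[2])]+[round(-df,3)]
            # integrate the rounded row
            p=p+np.array([np.cos(f)*r[1]+np.sin(f)*r[2],np.sin(f)*r[1]-np.cos(f)*r[2],-r[3]])/100
            f-=r[4]; out.append(r)
    print(json.dumps(out),len(out),"end",p,f)
E
python3 - <<'E'
from plan import *
from bench import ctrl
s=ctrl.get_state(); print(phi_of(s))
rows(s,[(0.44,-0.32,0.30,1.3,8),(0.45,0.0,0.30,2.3,7),(.434,.202,.15,3.16,5)],0.2)
E
```

```text
0.3178639788635957
[[0.2, 3.98, -2.6, -0.88, -0.123], [0.2, 4.26, -2.09, -0.88, -0.123], [0.2, 4.49, -1.55, -0.88, -0.123], [0.2, 4.65, -0.99, -0.88, -0.123], [0.2, 4.73, -0.41, -0.88, -0.123], [0.2, 4.75, 0.17, -0.88, -0.123], [0.2, 4.69, 0.75, -0.88, -0.123], [0.2, 4.56, 1.32, -0.88, -0.123], [0.2, 4.45, -1.08, 0.0, -0.143], [0.2, 4.56, -0.43, 0.0, -0.143], [0.2, 4.57, 0.22, 0.0, -0.143], [0.2, 4.49, 0.87, 0.0, -0.143], [0.2, 4.32, 1.5, 0.0, -0.143], [0.2, 4.07, 2.1, 0.0, -0.143], [0.2, 3.72, 2.66, 0.0, -0.143], [0.2, 3.22, 2.46, 3.0, -0.171], [0.2, 2.75, 2.97, 3.0, -0.171], [0.2, 2.21, 3.4, 3.0, -0.171], [0.2, 1.6, 3.72, 3.0, -0.171], [0.2, 0.94, 3.94, 3.0, -0.171]] 20 end [0.434  0.2019 0.1501] 3.1578639788635945
```

{"op": "play_rows", "data": {"motion": [[0.2,3.98,-2.6,-0.88,-0.123],[0.2,4.26,-2.09,-0.88,-0.123],[0.2,4.49,-1.55,-0.88,-0.123],[0.2,4.65,-0.99,-0.88,-0.123],[0.2,4.73,-0.41,-0.88,-0.123],[0.2,4.75,0.17,-0.88,-0.123],[0.2,4.69,0.75,-0.88,-0.123],[0.2,4.56,1.32,-0.88,-0.123],[0.2,4.45,-1.08,0.0,-0.143],[0.2,4.56,-0.43,0.0,-0.143],[0.2,4.57,0.22,0.0,-0.143],[0.2,4.49,0.87,0.0,-0.143],[0.2,4.32,1.5,0.0,-0.143],[0.2,4.07,2.1,0.0,-0.143],[0.2,3.72,2.66,0.0,-0.143],[0.2,3.22,2.46,3.0,-0.171],[0.2,2.75,2.97,3.0,-0.171],[0.2,2.21,3.4,3.0,-0.171],[0.2,1.6,3.72,3.0,-0.171],[0.2,0.94,3.94,3.0,-0.171]], "force": 20}}

```text
time: 2.65
position: [0.4339, 0.2025, 0.1501]
tool_rot: [-0.034, 3.14, -0.001]
ft_force: [0.4, -0.6, -0.0]
grip_width: 0.798
```

```bash
python3 - <<'E'
from plan import *
from bench import ctrl,optics
s=ctrl.get_state(); print(phi_of(s),s)
im=optics.get_image("wrist"); save("w1.png",im)
c=optics.calibration("wrist")
for n,p in dict(P1=(.4335,.2021,.013),P2=(.4297,.3025,.013),P3=(.5557,.1871,.013),P4=(.56,.3104,.013)).items(): print(n,proj(c,p,s))
E
```

```text
-3.1200608425941336 {'time': 2.65, 'joint_positions': array([ 0.428 ,  0.0708, -0.9401,  1.9402,  0.0637,  1.1598,  1.056 ]), 'qd': array([-0.4868,  0.6855, -0.4452,  0.0682,  0.5961, -0.4746,  0.2007]), 'joint_torque': array([  1.4655, -26.2541,  -1.6332, -28.9546,  -0.9007,   0.7418,
        -0.174 ]), 'position': array([0.4339, 0.2025, 0.1501]), 'tool_rot': array([-0.0338,  3.1404, -0.0012]), 'ft_force': array([ 0.3932, -0.6352, -0.0308]), 'torque': array([ 0.079 , -0.2017,  0.0203]), 'grip_width': 0.7981856907313052}
P1 [273.9508 199.1886]
P2 [379.7212 197.7036]
P3 [257.1631 313.2113]
P4 [371.1314 315.3567]
```

View pics/w1.png

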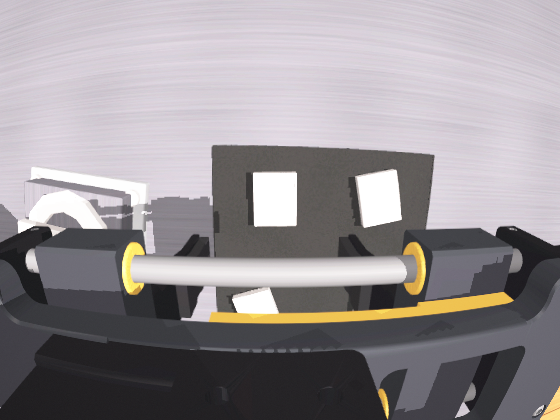

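The wrist view shows P1 at (275,199), against (274,199) predicted, so the positions agree. Descending on P1.

{"op": "play_rows", "data": {"motion": [[0.2,0,0,4,0],[0.2,0,0,4,0],[0.2,0,0,4,0],[0.2,0,0,1.2,0],[0.2,0,0,0.5,0],[0.7,0,0,0,0],[0.7,0,0,0,0],[0.7,0,0,0,0]], "force": 25}}

```text
time: 3.7
position: [0.4349, 0.2016, 0.0148]
tool_rot: [-0.025, 3.14, -0.0]
ft_force: [-0.8, -0.3, 0.5]
grip_width: 0.545
```

```bash
python3 - <<'E'
from plan import *
from bench import ctrl
s=ctrl.get_state(); print(phi_of(s),s)
E
```

```text
-3.1255838747974116 {'time': 3.7, 'joint_positions': array([ 0.3168,  0.3061, -0.8829,  2.0628,  0.3025,  0.902 ,  0.8534]), 'qd': array([-0.0007,  0.0048,  0.0019,  0.0059, -0.0001, -0.0016, -0.    ]), 'joint_torque': array([ -0.0131, -30.2266,  -6.3511, -23.9195,  -0.0063,   0.0765,
         0.0021]), 'position': array([0.4349, 0.2016, 0.0148]), 'tool_rot': array([-0.0251,  3.1397, -0.0001]), 'ft_force': array([-0.83  , -0.3229,  0.4518]), 'torque': array([ 0.0737, -0.127 ,  0.0309]), 'grip_width': 0.5452879817413393}
```

{"op": "play_rows", "data": {"motion": [[0.7,0,0,0.15,0],[0.7,0,0,0.05,0],[0.7,0,0,0,0]]}}

```text
time: 4.08
position: [0.4348, 0.2019, 0.0134]
tool_rot: [-0.025, 3.14, -0.001]
ft_force: [-3.0, -2.2, 13.3]
grip_width: 0.459
```

```bash
python3 - <<'E'
from plan import *
from bench import ctrl
s=ctrl.get_state()
rows(s,[(0.4348,0.2019,0.0934,3.158,2),(.46,.10,.16,3.1,3),(.486,-.007,.14,3.012,3),(.486,-.007,.09,3.012,2)],0.7,f0=3.158)
E
```

```text
[[0.7, 0.0, 0.0, -4.0, -0.0], [0.7, 0.0, 0.0, -4.0, -0.0], [0.7, -0.78, -3.41, -2.22, 0.019], [0.7, -0.85, -3.39, -2.22, 0.019], [0.7, -0.91, -3.38, -2.22, 0.019], [0.7, -1.01, -3.53, 0.67, 0.03], [0.7, -1.12, -3.5, 0.67, 0.03], [0.7, -1.22, -3.46, 0.67, 0.03], [0.7, 0.0, 0.0, 2.5, -0.0], [0.7, 0.0, 0.0, 2.5, -0.0]] 10 end [ 0.486  -0.007   0.0899] 3.011
```

{"op": "play_rows", "data": {"motion": [[0.7,0.0,0.0,-4.0,0],[0.7,0.0,0.0,-4.0,0],[0.7,-0.78,-3.41,-2.22,0.019],[0.7,-0.85,-3.39,-2.22,0.019],[0.7,-0.91,-3.38,-2.22,0.019],[0.7,-1.01,-3.53,0.67,0.03],[0.7,-1.12,-3.5,0.67,0.03],[0.7,-1.22,-3.46,0.67,0.03],[0.7,0.0,0.0,2.5,0],[0.7,0.0,0.0,2.5,0],[0.7,0,0,0,0]]}}

```text
time: 5.45
position: [0.4833, -0.0079, 0.086]
tool_rot: [-0.206, -3.129, -0.002]
ft_force: [-0.6, 0.2, -1.2]
grip_width: 0.455
```

```bash
python3 - <<'E'
from plan import *
from bench import ctrl,optics
s=ctrl.get_state(); print(phi_of(s),s["position"],s["ft_force"],s["grip_width"])
im=optics.get_image("wrist"); save("w2.png",im)
im=optics.get_image("side"); save("s2.png",im,(200,190,340,330),5)
E
```

```text
3.010277746304762 [ 0.4833 -0.0079  0.086 ] [-0.5683  0.1879 -1.2421] 0.45506276594756145
```

View pics/w2.png

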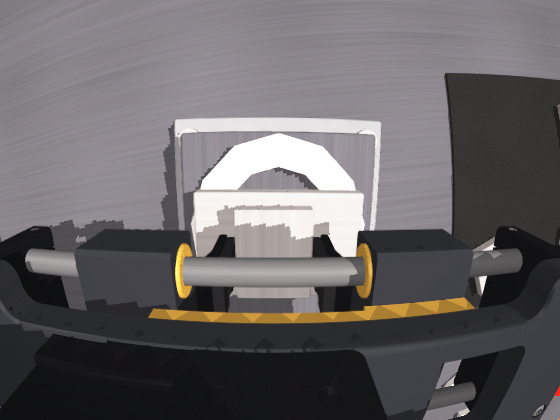

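View pics/s2.png

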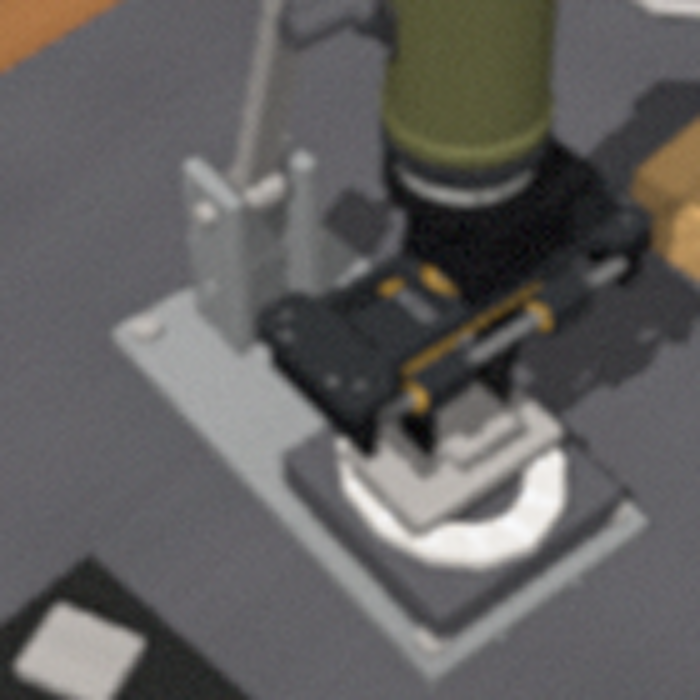

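The wrist view shows the saddle near edge on row 192, columns 194–361, and the held plate's near edge on row 207, columns 234–313. Both are parallel. Computing the offsets.

```bash
python3 - <<'E'
from plan import *
from bench import ctrl,optics
s=ctrl.get_state(); c=optics.calibration("wrist"); 
u=np.array([-np.cos(3.0103),-np.sin(3.0103)]) # clamp +x
for z in (.06,.062,.065):
    a=onz(c,194,192,z,s);b=onz(c,361,192,z,s); m=(a+b)[:2]/2
    d=(a-b)[:2];print("saddle",z,a[:2],b[:2],np.linalg.norm(a-b),"yaw",np.arctan2(-d[0],d[1]) if d[1]>0 else np.arctan2(d[0],-d[1]),"centre",m+u*.032)
for z in (.0856,):
    a=onz(c,234.5,207.5,z,s);b=onz(c,313.5,207.5,z,s); m=(a+b)[:2]/2
    print("plate",np.linalg.norm(a-b),"centre",m+u*.025, m)
print(s["position"])
E
```

```text
saddle 0.06 [ 0.4504 -0.0503] [0.4632 0.0465] 0.09762154005170771 yaw -0.13181671450030535 centre [ 0.4885 -0.0061]
saddle 0.062 [ 0.4501 -0.0497] [0.4627 0.046 ] 0.09655106001764839 yaw -0.13181671450030505 centre [ 0.4881 -0.0061]
saddle 0.065 [ 0.4496 -0.0489] [0.462  0.0452] 0.0949453399665594 yaw -0.13181671450030552 centre [ 0.4875 -0.006 ]
plate 0.03945134852957532 centre [ 0.4842 -0.0078] [ 0.4594 -0.0045]
[ 0.4855 -0.0076  0.0884]
```

{"op": "play_rows", "data": {"motion": [[0.7,-0.28,0.19,0,0],[0.7,0,0,0.8,0],[0.7,0,0,0.2,0],[0.7,0,0,0,0]]}}

```text
time: 6.05
position: [0.4881, -0.0059, 0.0782]
tool_rot: [-0.205, -3.134, 0.0]
ft_force: [0.4, 1.1, -2.2]
grip_width: 0.459
```

{"op": "play_rows", "data": {"motion": [[0.7,0,0,0.15,0],[0.7,0,0,0.1,0]]}}

```text
time: 6.3
position: [0.4885, -0.0059, 0.0769]
tool_rot: [-0.205, -3.135, 0.001]
ft_force: [-5.0, 0.4, 11.8]
grip_width: 0.458
```

{"op": "play_rows", "data": {"motion": [[0.7,0,0,0.15,0],[0.7,0,0,0.1,0]]}}

```text
time: 6.55
position: [0.4885, -0.006, 0.0767]
tool_rot: [-0.206, -3.134, 0.004]
ft_force: [-12.7, 0.2, 32.9]
grip_width: 0.454
```

Contact is at TCP z≈0.077, which implies a saddle height of about 66.5 mm. Vision said about 62 mm, and the 65 mm threshold decides between 2 and 3 plates. I'll release this plate, then probe directly.

{"op": "play_rows", "data": {"motion": [[0.7,0,0,-0.35,0],[0.7,0,0,0,0]]}}

```text
time: 6.8
position: [0.4886, -0.006, 0.0771]
tool_rot: [0.205, 3.134, -0.0]
ft_force: [0.4, 0.6, -2.5]
grip_width: 0.454
```

{"op": "play_rows", "data": {"motion": [[0.35,0,0,0,0],[0.35,0,0,0,0],[0.35,0,0,0,0],[0.35,0,0,0,0]]}}

```text
time: 7.3
position: [0.4883, -0.0059, 0.0769]
tool_rot: [-0.205, -3.135, -0.0]
ft_force: [-0.1, 0.3, -0.4]
grip_width: 0.647
```

```bash
python3 - <<'E'
from plan import *
from bench import ctrl,optics
s=ctrl.get_state(); print(phi_of(s),s["position"],s["ft_force"],s["grip_width"])
im=optics.get_image("wrist"); save("w3.png",im)
im=optics.get_image("side"); save("s3.png",im,(240,230,340,330),6)
E
```

```text
3.0107781328074963 [ 0.4883 -0.0059  0.0769] [-0.0987  0.2555 -0.3628] 0.6467926384817783
```

View pics/w3.png

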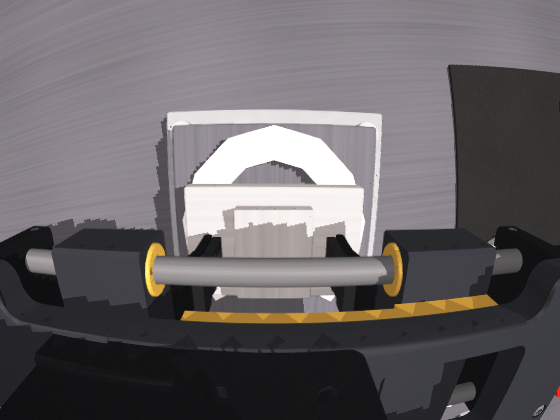

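View pics/s3.png

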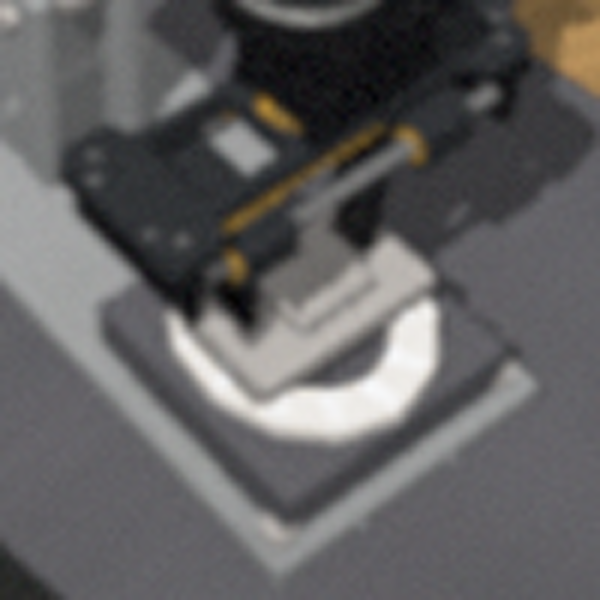

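```bash
python3 - <<'E'
from plan import *
from bench import ctrl,optics
s=ctrl.get_state(); c=optics.calibration("wrist"); print(s["position"])
u=np.array([-np.cos(3.0108),-np.sin(3.0108)])
for z in (.06,.063,.0665):
    a=onz(c,186,187,z,s);b=onz(c,362.5,187,z,s); m=(a+b)[:2]/2
    print("saddle",z,"w",np.linalg.norm(a-b),"centre",m+u*.032)
    a=onz(c,234,208,z+.01,s);b=onz(c,312.5,208,z+.01,s); m=(a+b)[:2]/2
    print("  plate",np.linalg.norm(a-b),"centre",m+u*.025)
E
```

```text
[ 0.4883 -0.0059  0.0769]
saddle 0.06 w 0.09656135286275719 centre [ 0.4861 -0.0058]
  plate 0.040230191795977095 centre [ 0.4883 -0.0067]
saddle 0.063 w 0.09486556294903316 centre [ 0.4855 -0.0057]
  plate 0.03947974724442995 centre [ 0.4876 -0.0066]
saddle 0.0665 w 0.09288714138302179 centre [ 0.4849 -0.0056]
  plate 0.03860422860095828 centre [ 0.4867 -0.0064]
```

{"op": "play_rows", "data": {"motion": [[0.35,0,0,-2.5,0],[1,0,0,0,0],[1,0,0,0,0],[1,0,0,0,0],[1,0,0,0,0],[1,0,0,0,0],[1,0,0,0,0],[1,0,0,0.6,0],[1,0,0,0.6,0],[1,0,0,0,0]]}}

```text
time: 8.65
position: [0.4877, -0.0059, 0.0892]
tool_rot: [-0.205, -3.133, -0.0]
ft_force: [0.2, -0.5, -0.2]
grip_width: 0.005
```

{"op": "play_rows", "data": {"motion": [[1,0,0,0.2,0],[1,0,0,0.1,0]]}}

```text
time: 8.9
position: [0.4883, -0.0059, 0.0869]
tool_rot: [0.205, 3.135, -0.0]
ft_force: [-0.8, -0.4, 0.1]
grip_width: 0.006
```

{"op": "play_rows", "data": {"motion": [[1,0,0,0.1,0],[1,0,0,0.1,0]]}}

```text
time: 9.15
position: [0.4884, -0.0059, 0.0849]
tool_rot: [0.205, 3.135, -0.0]
ft_force: [-0.0, 0.1, 0.1]
grip_width: 0.008
```

{"op": "play_rows", "data": {"motion": [[1,0,0,0.1,0],[1,0,0,0.1,0]]}}

```text
time: 9.4
position: [0.4884, -0.0059, 0.0848]
tool_rot: [-0.205, -3.134, 0.002]
ft_force: [-8.0, -0.2, 22.6]
grip_width: 0.01
```

{"op": "play_rows", "data": {"motion": [[1,0,0,0.1,0],[1,0,0,0,0]]}}

```text
time: 9.65
position: [0.4885, -0.0059, 0.0848]
tool_rot: [-0.205, -3.134, 0.003]
ft_force: [-9.1, 0.1, 23.4]
grip_width: 0.002
```

Plate-top contact is at TCP 0.0848. A mat touch (z=3 mm) calibrates the tip height.

```bash
python3 - <<'E'
from plan import *
from bench import ctrl
s=ctrl.get_state()
rows(s,[(.4885,-.006,.115,3.011,1),(.4885,.05,.14,3.05,1),(.49,.20,.12,3.2,3),(.49,.25,.07,3.25,1),(.49,.25,.018,3.3,1),(.49,.25,.018,3.3,1)],1,f0=3.011)
E
```

```text
[[1, -0.01, -0.01, -3.02, -0.0], [1, 0.73, 5.56, -2.5, -0.039], [1, 0.41, 4.98, 0.67, -0.05], [1, 0.16, 5.0, 0.67, -0.05], [1, -0.09, 5.0, 0.67, -0.05], [1, -0.29, 4.99, 4.99, -0.05], [1, -0.0, -0.0, 5.2, -0.05], [1, -0.0, -0.0, -0.0, -0.0]] 8 end [0.49  0.25  0.018] 3.2999999999999994
```

{"op": "play_rows", "data": {"motion": [[1,0,0,-3,0],[1,0.73,5.56,-2.5,-0.039],[1,0.41,4.98,0.67,-0.05],[1,0.16,5.0,0.67,-0.05],[1,-0.09,5.0,0.67,-0.05],[1,-0.29,4.99,5.0,-0.05],[1,0,0,4.6,-0.05],[1,0,0,0,0],[1,0,0,0,0]]}}

```text
time: 10.78
position: [0.4908, 0.2443, 0.0279]
tool_rot: [-0.245, 3.131, 0.0]
ft_force: [0.7, 0.4, 0.4]
grip_width: 0.003
```

{"op": "play_rows", "data": {"motion": [[1,0,0,1.3,0],[1,0,0,0,0],[1,0,0,0.1,0]]}}

```text
time: 11.15
position: [0.4903, 0.2442, 0.0131]
tool_rot: [-0.247, 3.131, -0.0]
ft_force: [-0.8, -0.7, -0.4]
grip_width: 0.007
```

{"op": "play_rows", "data": {"motion": [[1,0,0,0.1,0],[1,0,0,0.1,0]]}}

```text
time: 11.4
position: [0.49, 0.2444, 0.0114]
tool_rot: [-0.248, 3.132, -0.001]
ft_force: [-3.2, -2.3, 11.6]
grip_width: 0.003
```

{"op": "play_rows", "data": {"motion": [[1,0,0,0.1,0],[1,0,0,0.1,0]]}}

```text
time: 11.65
position: [0.4901, 0.2444, 0.0113]
tool_rot: [-0.248, 3.132, -0.004]
ft_force: [-8.3, -6.0, 28.2]
grip_width: 0.004
```

Mat contact is at TCP 0.0113, so plate top is 0.0735 above the mat. That puts the saddle at 66.5 mm and the gap at 18.5 mm, so 2 plates with about 1.5 mm bite. Next I fetch P3.

```bash
python3 - <<'E'
from plan import *
from bench import ctrl
s=ctrl.get_state()
rows(s,[(.49,.2444,.06,3.299,1),(.5557,.1871,.13,3.477,4)],0.2,p0=(.49,.2444,.009),f0=3.299)
E
```

```text
[[0.2, -0.0, 0.0, -5.1, -0.0], [0.2, -1.4, -1.67, -1.75, -0.044], [0.2, -1.32, -1.73, -1.75, -0.044], [0.2, -1.25, -1.79, -1.75, -0.044], [0.2, -1.17, -1.84, -1.75, -0.044]] 5 end [0.5558 0.1872 0.13  ] 3.475
```

{"op": "play_rows", "data": {"motion": [[0.2,0,0,-5.1,0],[0.2,-1.4,-1.67,-1.75,-0.044],[0.2,-1.32,-1.73,-1.75,-0.044],[0.2,-1.25,-1.79,-1.75,-0.044],[0.2,-1.17,-1.84,-1.75,-0.044],[0.2,0,0,0,0],[0.2,0,0,0,0]]}}

```text
time: 12.52
position: [0.5544, 0.1879, 0.1289]
tool_rot: [0.523, -3.096, -0.001]
ft_force: [-0.6, 0.5, 0.5]
grip_width: 0.714
```

```bash
python3 - <<'E'
from plan import *
from bench import ctrl,optics
s=ctrl.get_state(); print(phi_of(s),s["position"],s["ft_force"],s["grip_width"])
im=optics.get_image("wrist"); save("w4.png",im)
c=optics.calibration("wrist")
print(proj(c,(.5557,.1871,.013),s))
m=((im.min(axis=2)>200)).astype(np.uint8); m[235:]=0
for k in cv2.findContours(m,cv2.RETR_EXTERNAL,cv2.CHAIN_APPROX_NONE)[0]:
    if 800<cv2.contourArea(k)<6000:
        M=cv2.moments(k);r=cv2.minAreaRect(k);b=np.array([onz(c,u,v,.013,s) for u,v in cv2.boxPoints(r)]);e=b[1]-b[0];f=b[2]-b[1]
        print(M['m10']/M['m00'],M['m01']/M['m00'],onz(c,M['m10']/M['m00'],M['m01']/M['m00'],.013,s)[:2],np.linalg.norm(e),np.linalg.norm(f),np.arctan2(e[1],e[0]),np.arctan2(f[1],f[0]))
E
```

```text
-2.8071870295170336 [0.5544 0.1879 0.1289] [-0.5719  0.4542  0.4846] 0.7143400762071267
[272.9384 206.7968]
273.2202095912277 206.8387119161635 [0.5557 0.1873] 0.03868177926612723 0.0477768721007815 1.9037900829320566 0.3501022725962728
44.0296479308215 141.05497220506484 [ 0.5662 -0.0487] 0.047261741679189145 0.11677578262327677 2.7203588882815697 1.4573243131068114
439.4158195113251 120.59907258783663 [0.4315 0.3022] 0.05078527417206293 0.039611934783760634 -2.9304531981072346 1.9078365432031128
163.0597684279191 79.37907697325505 [0.4808 0.0624] 0.14832415944693067 0.06695482489649944 -2.878520133270417 1.6844506647853967
```

View pics/w4.png

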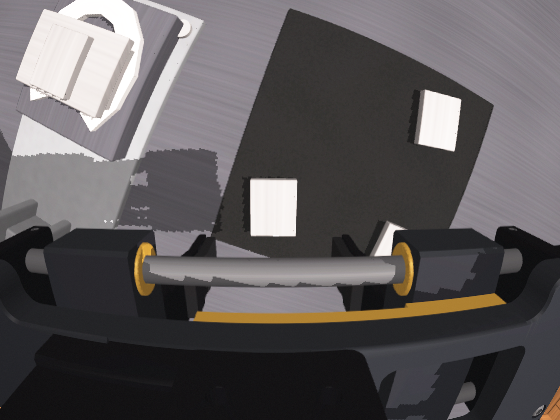

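{"op": "play_rows", "data": {"motion": [[0.2,-0.1,-0.11,4,0],[0.2,0,0,4,0],[0.2,0,0,2.5,0],[0.2,0,0,1.1,0],[0.2,0,0,0,0],[0.7,0,0,0,0],[0.7,0,0,0,0],[0.7,0,0,0,0],[0.7,0,0,0,0],[0.7,0,0,0,0]], "force": 25}}

```text
time: 13.82
position: [0.557, 0.1866, 0.0139]
tool_rot: [-0.523, 3.098, 0.0]
ft_force: [-0.7, 0.3, 1.9]
grip_width: 0.455
```

```bash
python3 - <<'E'
from plan import *
from bench import ctrl
s=ctrl.get_state()
rows(s,[(.557,.1866,.054,3.476,1),(.54,.16,.12,3.4,2),(.4875,.09,.16,3.2,2),(.4875,-.006,.14,3.011,2),(.4875,-.006,.10,3.011,1)],0.7,p0=(.557,.1866,.0139),f0=3.476)
E
```

```text
[[0.7, -0.0, 0.0, -4.01, -0.0], [0.7, 1.24, -0.98, -3.3, 0.038], [0.7, 1.2, -1.02, -3.3, 0.038], [0.7, 3.43, -2.71, -2.0, 0.1], [0.7, 3.14, -3.04, -2.0, 0.1], [0.7, 0.28, -4.8, 1.0, 0.095], [0.7, -0.17, -4.8, 1.0, 0.095], [0.7, 0.0, 0.0, 4.0, -0.001]] 8 end [ 0.4875 -0.006   0.1   ] 3.0109999999999997
```

{"op": "play_rows", "data": {"motion": [[0.7,0,0,-4.0,0],[0.7,1.24,-0.98,-3.3,0.038],[0.7,1.2,-1.02,-3.3,0.038],[0.7,3.43,-2.71,-2.0,0.1],[0.7,3.14,-3.04,-2.0,0.1],[0.7,0.28,-4.8,1.0,0.095],[0.7,-0.17,-4.8,1.0,0.095],[0.7,0,0,4.0,-0.001],[0.7,0,0,0,0],[0.7,0,0,0,0],[0.7,0,0,0,0]]}}

```text
time: 15.2
position: [0.4885, -0.0053, 0.1011]
tool_rot: [0.203, 3.133, -0.0]
ft_force: [-0.2, 0.5, -1.4]
grip_width: 0.455
```

```bash
python3 - <<'E'
from plan import *
from bench import ctrl,optics
s=ctrl.get_state(); print(phi_of(s),s["position"],s["ft_force"],s["grip_width"])
im=optics.get_image("wrist"); save("w5.png",im,(150,90,420,310),3)
E
```

```text
3.0124507006157604 [ 0.4885 -0.0053  0.1011] [-0.162   0.5128 -1.4075] 0.4552374642673266
```

View pics/w5.png

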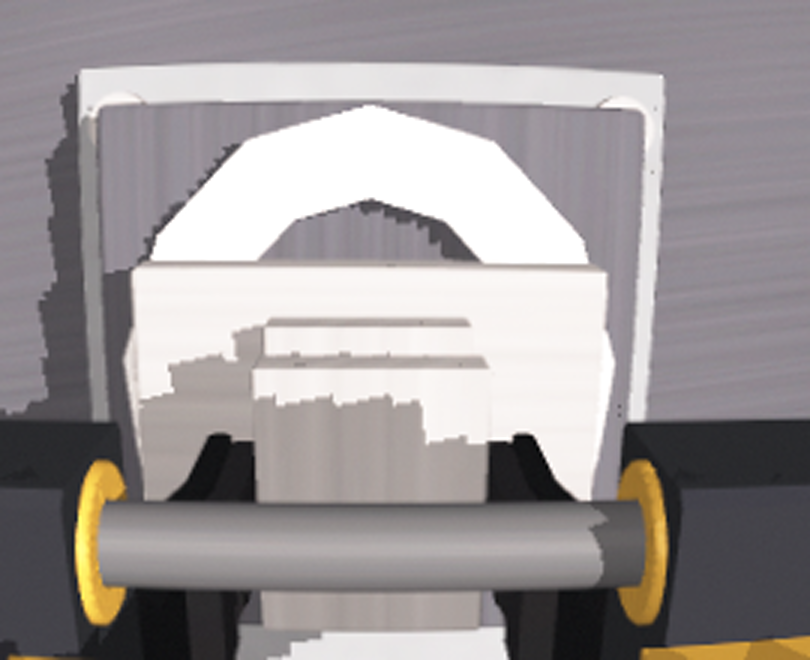

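The held plate and the first plate line up: their centres, at about column 370/3, match the saddle. Lowering.

{"op": "play_rows", "data": {"motion": [[0.7,0.08,-0.05,0.8,0],[0.7,0,0,0.4,0],[0.7,0,0,0.1,0],[0.7,0,0,0,0]]}}

```text
time: 15.75
position: [0.4862, -0.0066, 0.0872]
tool_rot: [-0.205, -3.134, 0.001]
ft_force: [-3.5, 0.1, 7.2]
grip_width: 0.455
```

{"op": "play_rows", "data": {"motion": [[0.7,0,0,0.1,0],[0.7,0,0,0.05,0]]}}

```text
time: 16.0
position: [0.4862, -0.0066, 0.0871]
tool_rot: [-0.205, -3.133, 0.003]
ft_force: [-9.3, 0.4, 22.6]
grip_width: 0.454
```

{"op": "play_rows", "data": {"motion": [[0.7,0,0,-0.2,0],[0.7,0,0,0,0],[0.3,0,0,0,0],[0.3,0,0,0,0],[0.3,0,0,0,0],[0.3,0,0,0,0],[0.3,0,0,0,0],[0.3,0,0,-2,0],[0.3,0,0,-4,0],[1,3,0,-4,0],[1,3,0,-4,0],[1,3,0,-4,0],[1,0,0,0,0]]}}

```text
time: 17.62
position: [0.3978, 0.0048, 0.2681]
tool_rot: [0.207, 3.134, 0.001]
ft_force: [0.8, -0.6, -0.8]
grip_width: 0.333
```

```bash
python3 - <<'E'
from plan import *
from bench import ctrl,optics
s=ctrl.get_state(); print(phi_of(s),s["position"],s["ft_force"],s["grip_width"],s["joint_positions"])
im=optics.get_image("wrist"); save("w6.png",im)
im=optics.get_image("side"); save("s6.png",im,(200,130,340,330),4)
E
```

```text
3.0097246789172174 [0.3978 0.0048 0.2681] [ 0.7797 -0.5643 -0.8116] 0.3325966332898036 [ 0.8442 -0.3005 -0.741   1.9347 -0.2039  1.4334  1.593 ]
```

View pics/w6.png

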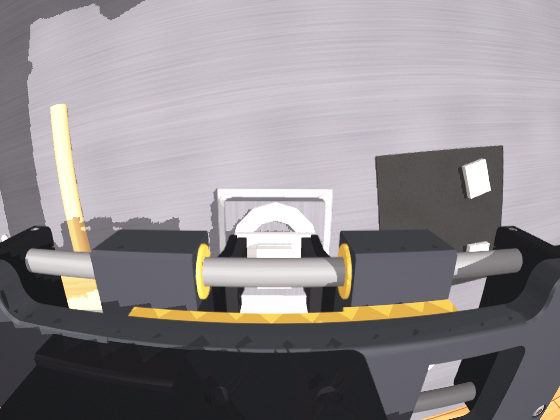

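View pics/s6.png

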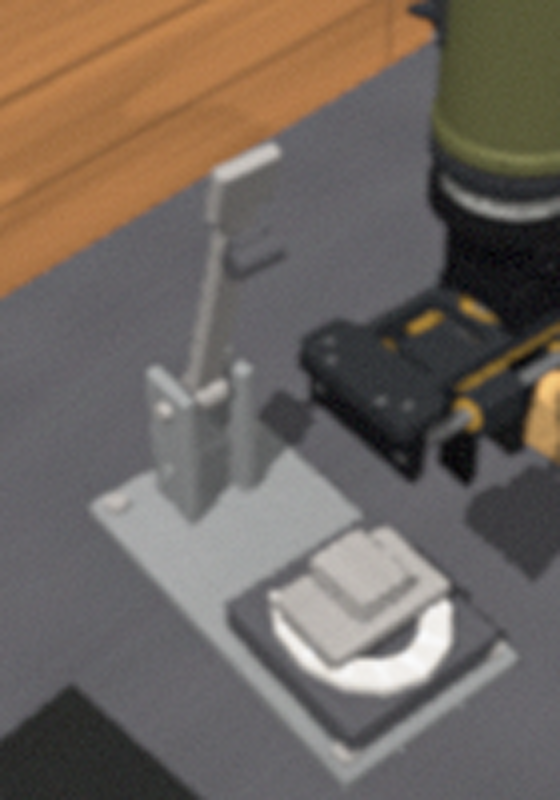

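Both plates are stacked flat and centred on the saddle, and the lever is open. Joint 2 is at its limit here, so I'm moving forward, around the +y side to behind the lever.

```bash
python3 - <<'E'
from plan import *
from bench import ctrl
s=ctrl.get_state()
rows(s,[(.47,.14,.28,3.01,4),(.6705,.14,.328,3.01,5)],1)
E
```

```text
[[1, -1.36, 3.58, -0.33, 0.0], [1, -1.36, 3.58, -0.33, 0.0], [1, -1.36, 3.58, -0.33, 0.0], [1, -1.36, 3.58, -0.33, 0.0], [1, -3.97, 0.52, -0.96, 0.0], [1, -3.97, 0.52, -0.96, 0.0], [1, -3.97, 0.52, -0.96, 0.0], [1, -3.97, 0.52, -0.96, 0.0], [1, -3.97, 0.52, -0.96, 0.0]] 9 end [0.6703 0.1401 0.3281] 3.0109647166896902
```

{"op": "play_rows", "data": {"motion": [[1,-1.8,2.6,0.6,0],[1,-1.4,3.6,-0.2,0],[1,-1.2,4.1,-0.9,0],[1,-1.0,4.0,-0.8,0],[1,-3.97,0.52,-0.96,0],[1,-3.97,0.52,-0.96,0],[1,-3.97,0.52,-0.96,0],[1,-3.97,0.52,-0.96,0],[1,-3.97,0.52,-0.96,0],[1,0,0,0,0],[1,0,0,0,0]]}}

```text
time: 19.1
position: [0.6688, 0.1409, 0.3277]
tool_rot: [-0.203, -3.134, -0.001]
ft_force: [-0.2, -0.0, 0.3]
grip_width: 0.004
```

```bash
python3 - <<'E'
from plan import *
from bench import ctrl
s=ctrl.get_state(); print(s["joint_positions"],s["position"],phi_of(s))
rows(s,[(.6496,-.0276,.328,3.011,4)],1)
E
```

```text
[ 0.3837  0.5499 -1.0229  1.1642  0.4634  1.6587  0.9193] [0.6688 0.1409 0.3277] 3.012460826654356
[[1, -0.07, -4.24, -0.01, 0.0], [1, -0.07, -4.24, -0.01, 0.0], [1, -0.07, -4.24, -0.01, 0.0], [1, -0.07, -4.24, -0.01, 0.0]] 4 end [ 0.6497 -0.0277  0.3281] 3.012460826654356
```

{"op": "play_rows", "data": {"motion": [[1,-0.07,-4.24,0,0],[1,-0.07,-4.24,0,0],[1,-0.07,-4.24,0,0],[1,-0.07,-4.24,0,0],[1,0,0,0,0],[1,0,0,0,0]]}}

```text
time: 19.85
position: [0.6494, -0.0278, 0.3286]
tool_rot: [0.204, 3.135, -0.001]
ft_force: [-0.9, 1.0, 0.5]
grip_width: 0.003
```

```bash
python3 - <<'E'
from plan import *
from bench import ctrl,optics
s=ctrl.get_state(); print(s["joint_positions"],s["position"],s["ft_force"])
im=optics.get_image("wrist"); save("w7.png",im)
im=optics.get_image("side"); save("s7.png",im,(200,130,340,330),4)
E
```

```text
[ 0.7064  0.4707 -1.0403  1.2616  0.4031  1.6232  1.1809] [ 0.6494 -0.0278  0.3286] [-0.9131  1.0245  0.5244]
```

View pics/w7.png

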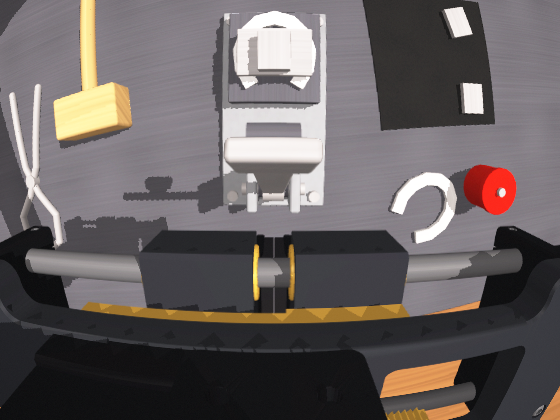

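View pics/s7.png

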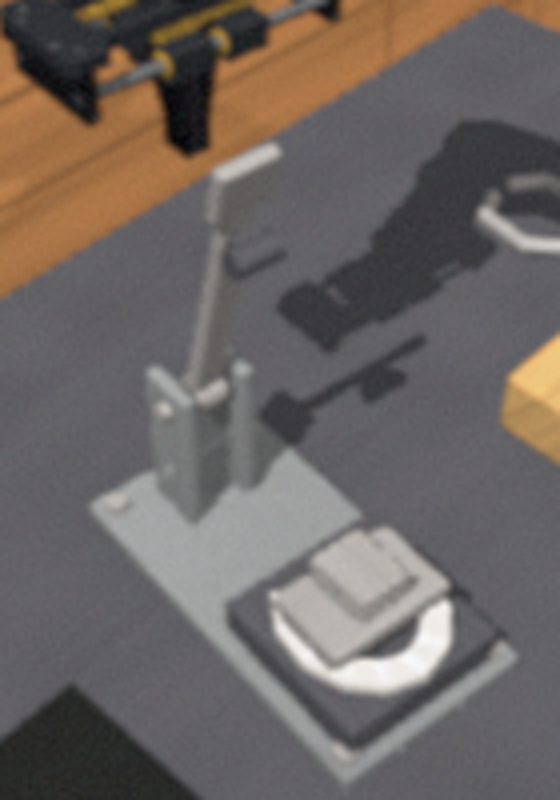

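The fingers are centred behind the lever (columns 273 and 274), and the tin, mallet, tester and racing plate look untouched. Planning the arc.

```bash
python3 - <<'E'
import numpy as np
def tcp(th,h=.010):
    r=.214+.008*(1-th/1.309)
    return np.array([.170-r*np.cos(th)+h*np.sin(th)+.0095,.115+r*np.sin(th)+h*np.cos(th)+.0083])
p=np.array([.165,.3286]); out=[]
for th in [1.309]+list(np.linspace(1.309,.06,15)[1:]):
    q=tcp(th); d=q-p; r=[1,round(-d[0]*100,2),0,round(-d[1]*100,2),0]; p=p+np.array([-r[1],-r[3]])/100; out.append(r)
print(out); print(p, tcp(0),tcp(0.009))
E
```

```text
[[1, np.float64(3.12), 0, np.float64(-0.4), 0], [1, np.float64(1.87), 0, np.float64(0.44), 0], [1, np.float64(1.82), 0, np.float64(0.61), 0], [1, np.float64(1.77), 0, np.float64(0.76), 0], [1, np.float64(1.69), 0, np.float64(0.93), 0], [1, np.float64(1.61), 0, np.float64(1.07), 0], [1, np.float64(1.51), 0, np.float64(1.22), 0], [1, np.float64(1.4), 0, np.float64(1.35), 0], [1, np.float64(1.28), 0, np.float64(1.48), 0], [1, np.float64(1.14), 0, np.float64(1.58), 0], [1, np.float64(1.0), 0, np.float64(1.69), 0], [1, np.float64(0.85), 0, np.float64(1.77), 0], [1, np.float64(0.68), 0, np.float64(1.85), 0], [1, np.float64(0.52), 0, np.float64(1.9), 0], [1, np.float64(0.35), 0, np.float64(1.95), 0]]
[-0.0411  0.1466] [-0.0425  0.1333] [-0.04234601  0.13529707]
```

{"op": "play_rows", "data": {"motion": [[1,1.6,0,-0.2,0],[1,1.5,0,-0.2,0],[1,1.87,0,0.44,0],[1,1.82,0,0.61,0],[1,1.77,0,0.76,0]]}}

```text
time: 20.58
position: [0.5656, -0.0159, 0.3144]
tool_rot: [0.202, 3.132, 0.0]
ft_force: [2.7, 0.5, 0.1]
grip_width: 0.007
```

```bash
python3 - <<'E'
from plan import *
from bench import ctrl,optics
s=ctrl.get_state(); print(s["joint_positions"],s["position"],s["ft_force"])
im=optics.get_image("side"); save("s8.png",im,(200,110,360,330),3.5)
E
```

```text
[ 0.9267  0.2603 -1.1259  1.5048  0.2354  1.5209  1.245 ] [ 0.5656 -0.0159  0.3144] [2.7003 0.5305 0.1245]
```

View pics/s8.png

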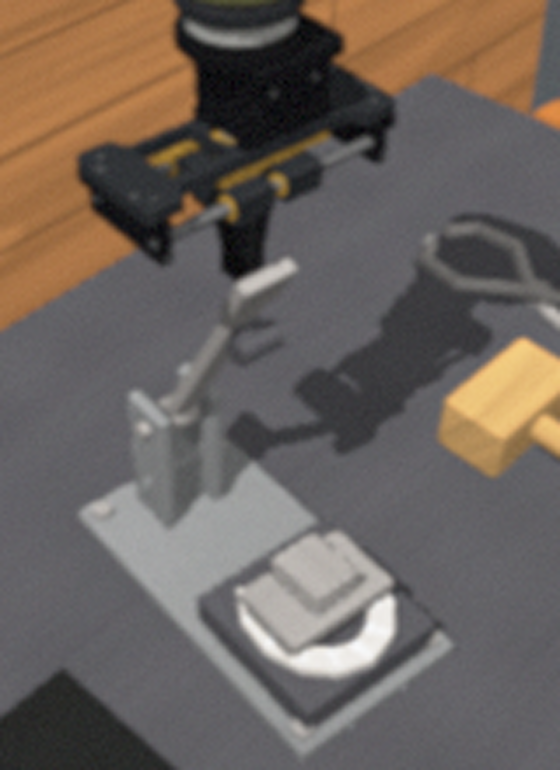

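The lever is moving and the contact force is 2.7 N. Continuing along the arc.

{"op": "play_rows", "data": {"motion": [[1,1.69,0,0.93,0],[1,1.61,0,1.07,0],[1,1.51,0,1.22,0],[1,1.4,0,1.35,0],[1,1.28,0,1.48,0],[1,1.14,0,1.58,0],[1,1.0,0,1.69,0]]}}

```text
time: 21.5
position: [0.4708, -0.0041, 0.2213]
tool_rot: [0.203, 3.132, -0.002]
ft_force: [2.6, 0.1, 2.0]
grip_width: 0.01
```

```bash
python3 - <<'E'
from plan import *
from bench import ctrl,optics
s=ctrl.get_state(); d=s["position"][:2]-np.array([.486,-.006]); print(d@[.9914,-.1306],d@[.1306,.9914],s["position"],s["ft_force"])
im=optics.get_image("side"); save("s9.png",im,(200,110,360,330),3.5)
E
```

```text
-0.015275079660466893 -0.00012082808471319608 [ 0.4708 -0.0041  0.2213] [2.6015 0.1304 2.0462]
```

View pics/s9.png

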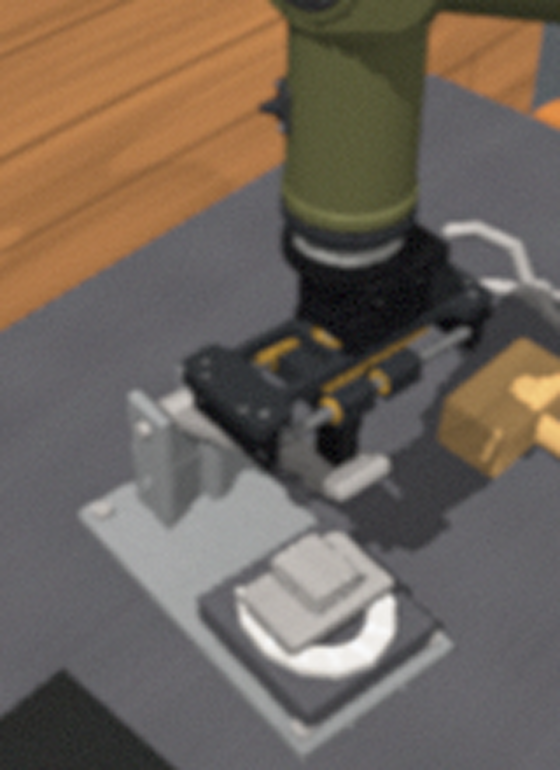

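{"op": "play_rows", "data": {"motion": [[1,0.85,0,1.77,0],[1,0.68,0,1.85,0],[1,0.52,0,1.9,0],[1,0.3,0,1.6,0],[1,0,0,0,0]]}}

```text
time: 22.18
position: [0.446, -0.0014, 0.1491]
tool_rot: [-0.204, -3.133, -0.001]
ft_force: [-0.9, 0.9, 3.2]
grip_width: 0.004
```

```bash
python3 - <<'E'
from plan import *
from bench import ctrl,optics
s=ctrl.get_state(); d=s["position"][:2]-np.array([.486,-.006]); print(d@[.9914,-.1306],d@[.1306,.9914],s["position"],s["ft_force"],s["joint_positions"])
E
```

```text
-0.04021694641642348 -0.0006956543993804009 [ 0.446  -0.0014  0.1491] [-0.8787  0.8602  3.199 ] [ 1.1442 -0.0439 -1.1561  2.0051 -0.0445  1.1564  1.4474]
```

{"op": "play_rows", "data": {"motion": [[1,0,0,0.5,0],[1,0,0,0.3,0],[1,0,0,0,0]]}}

```text
time: 22.55
position: [0.4463, -0.0017, 0.1414]
tool_rot: [-0.205, -3.134, -0.001]
ft_force: [-1.1, 0.0, 3.3]
grip_width: 0.004
```

{"op": "play_rows", "data": {"motion": [[1,0,0,0.2,0],[1,0,0,0.1,0]]}}

```text
time: 22.8
position: [0.4467, -0.0019, 0.1386]
tool_rot: [-0.205, -3.135, 0.0]
ft_force: [-1.3, 1.2, 2.3]
grip_width: 0.003
```

{"op": "play_rows", "data": {"motion": [[1,0,0,0.15,0],[1,0,0,0,0]]}}

```text
time: 23.05
position: [0.4466, -0.0019, 0.137]
tool_rot: [-0.205, -3.135, 0.0]
ft_force: [-2.4, 1.4, 3.3]
grip_width: 0.001
```

{"op": "play_rows", "data": {"motion": [[1,0,0,0.1,0],[1,0,0,0.05,0]]}}

```text
time: 23.3
position: [0.4467, -0.002, 0.1356]
tool_rot: [-0.205, -3.135, 0.0]
ft_force: [-1.4, -0.1, 3.9]
grip_width: 0.002
```

{"op": "play_rows", "data": {"motion": [[1,0,0,0.1,0],[1,0,0,0.05,0]]}}

```text
time: 23.55
position: [0.4466, -0.002, 0.134]
tool_rot: [-0.205, -3.135, 0.0]
ft_force: [-2.0, 0.9, 3.3]
grip_width: 0.006
```

{"op": "play_rows", "data": {"motion": [[1,0,0,0.1,0],[1,0,0,0,0]]}}

```text
time: 23.8
position: [0.4467, -0.002, 0.1331]
tool_rot: [0.205, 3.135, -0.0]
ft_force: [-1.2, 0.1, 3.3]
grip_width: 0.006
```

{"op": "play_rows", "data": {"motion": [[1,0,0,0.1,0],[1,0,0,0,0]]}}

```text
time: 24.05
position: [0.4467, -0.0019, 0.1321]
tool_rot: [0.205, 3.135, -0.0]
ft_force: [-1.4, 1.2, 2.8]
grip_width: 0.004
```

{"op": "play_rows", "data": {"motion": [[1,0,0,0.1,0],[1,0,0,0,0]]}}

```text
time: 24.3
position: [0.4467, -0.002, 0.1312]
tool_rot: [-0.205, -3.135, 0.0]
ft_force: [-1.9, 0.3, 5.0]
grip_width: 0.002
```

```bash
python3 - <<'E'
from plan import *
from bench import ctrl,optics
s=ctrl.get_state(); print(s["position"],s["ft_force"])
im=optics.get_image("side"); save("s10.png",im,(220,190,340,330),5)
im=optics.get_image("wrist"); save("w10.png",im,(140,120,420,320),2.8)
E
```

```text
[ 0.4467 -0.002   0.1312] [-1.9275  0.3263  4.9682]
```

View pics/s10.png

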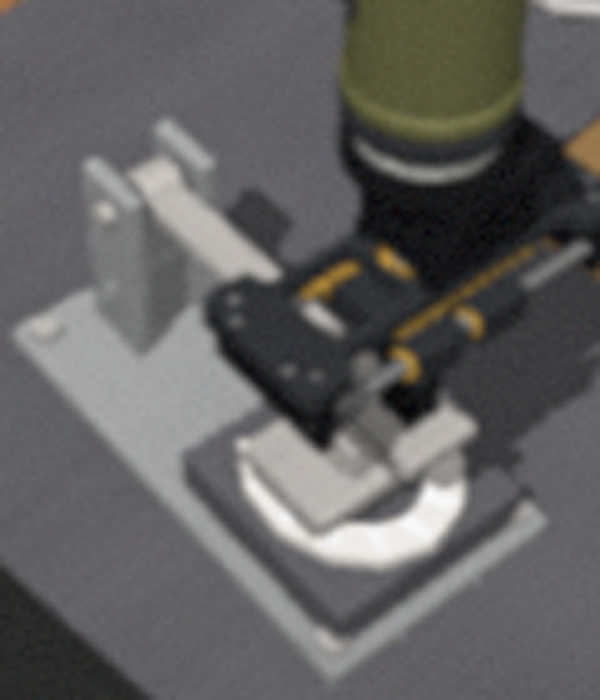

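View pics/w10.png

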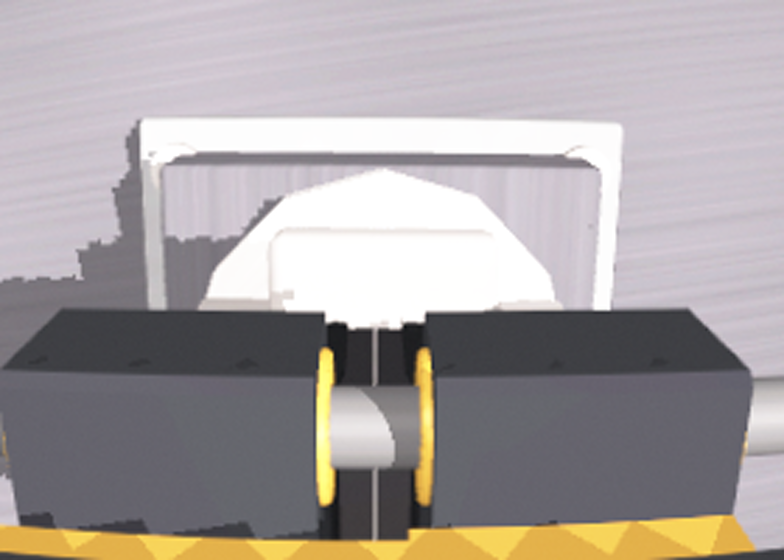

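Force starts to rise at z=0.1312. That matches a bite on the stack; the stop alone would come at about 0.129. Pressing firmly.

{"op": "play_rows", "data": {"motion": [[1,0,0,0.1,0],[1,0,0,0,0]]}}

```text
time: 24.65
position: [0.4467, -0.002, 0.131]
tool_rot: [-0.205, -3.134, 0.001]
ft_force: [-5.1, 0.1, 12.9]
grip_width: 0.005
```

{"op": "play_rows", "data": {"motion": [[1,0,0,0.1,0],[1,0,0,0,0],[1,0,0,0,0]]}}

```text
time: 25.02
position: [0.4467, -0.002, 0.1309]
tool_rot: [-0.205, -3.133, 0.002]
ft_force: [-10.2, -0.2, 22.1]
grip_width: 0.003
```

{"op": "play_rows", "data": {"motion": [[1,0.05,0,0,0],[1,0,0,0,0],[1,0,0,0,0],[1,0,0,0,0],[1,0,0,0,0],[1,0,0,0,0]]}}

```text
time: 25.78
position: [0.4467, -0.002, 0.1309]
tool_rot: [-0.205, -3.135, 0.002]
ft_force: [-8.1, 0.3, 20.2]
grip_width: 0.004
```

```bash
python3 - <<'E'
from plan import *
from bench import ctrl,optics
im=optics.get_image("side"); save("s11.png",im,(100,150,440,400),2.3)
im=optics.get_image("top"); save("t11.png",im,(110,150,460,370),2.2)
s=ctrl.get_state(); print(s["position"],s["ft_force"],s["qd"])
E
```

```text
[ 0.4467 -0.002   0.1309] [-7.4365  0.4768 19.8766] [ 0.001  -0.0013 -0.0032 -0.0015  0.0009 -0.0002 -0.    ]
```

View pics/s11.png

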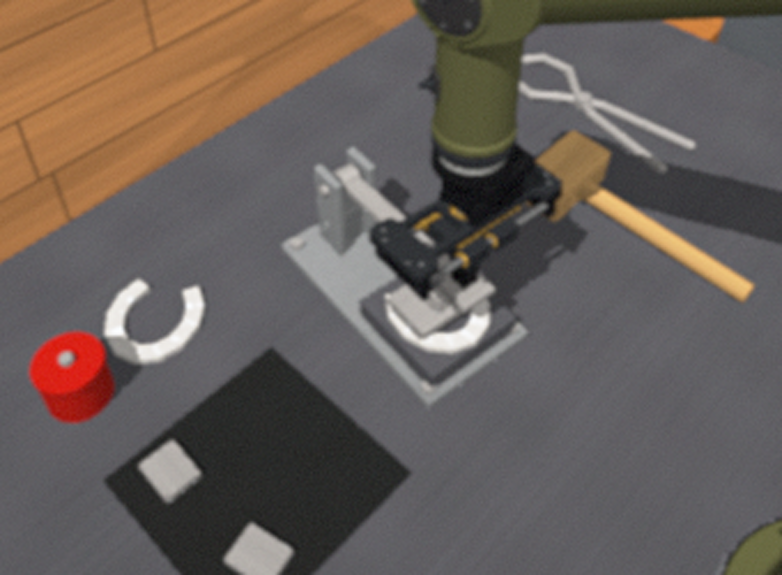

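View pics/t11.png

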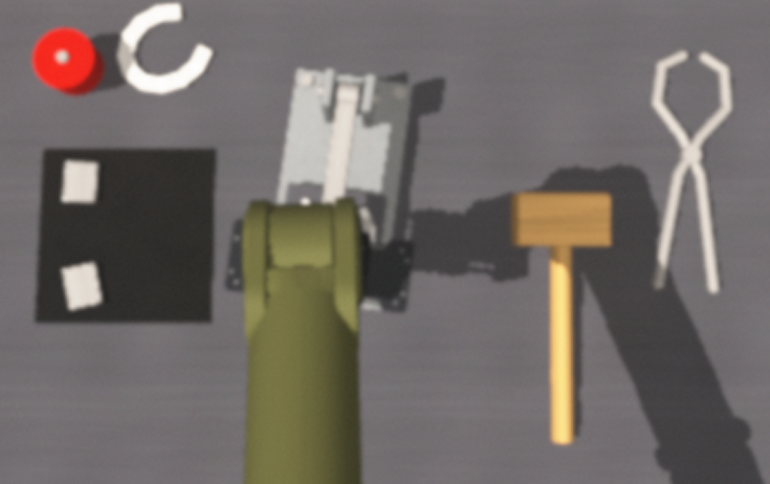

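The push holds steady at about 20 N. The two unused plates are still on the mat and the other items look unmoved. Handing in.

```bash
python3 -c "
from bench import ticket,ctrl
print(ticket.close_job()); s=ctrl.get_state(); print(s['time'],s['position'],s['ft_force'])"
```

```text
the job is handed in; nothing more can be done
None
the job is handed in; nothing more can be done
```

I stacked two packing plates flat and centred on the saddle and pressed the lever down on them. I handed the job in at about 26 s, still holding it down with about 20 N on the press pad. The other two plates are still on the mat.

- **Number of plates:** Touching the mat and the top of the first plate gave a saddle height of about 66.5 mm. That leaves a gap of 18.5 mm, so two plates (20 mm) bite with about 1.5 mm to spare. The camera estimates disagreed: they gave about 61–62 mm, which would have meant three plates. I trusted the contact readings because three of them agreed to within 0.3 mm.
- **Bite:** The pad stopped at about z = 0.1309 m. I expected about 0.131 m on the stack and about 0.129 m on the bare stop. This assumes the pad face is flush with the 12 mm lever. The gripper hid the nose, so I did not see it touch.
- **Centring:** The wrist picture showed the first plate about 2 mm off the saddle's middle along the clamp. The second went on within about 2 mm of it.
- **Other items:** In the last pictures the tin, mallet, hoof tester and spare racing plate looked unmoved. I judged this by eye and did not measure it.
- **Joint limit:** Joint 2 read -0.3005 rad once, on its -0.3 limit, while I was backing away after placing the second plate. I moved it off straight away and nothing was reported.

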